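# Dispense one coir disc into the saucer

## Robot

A 7-joint arm with a two-finger parallel gripper is mounted at the origin on the work surface. World frame = base frame: x ahead of the robot, y to its left, z up, the work surface at z = 0. Lengths are in m, angles in degrees, forces in N, time in s.
With the tool pointing down it reaches from about 0.425 to 0.8 m from the base axis. Payload 8.3 kg.
Tool frame: the origin (TCP) lies at the very end of the fingers, on their centre line; the grasp point (between the pads) lies 19 mm behind it; z points along the fingers, y is the direction in which the jaws open and shut (so a half turn about z gives the same grasp; the last joint's range is limited). The gripper opens to 85 mm and grips with 20 to 120 N. Pads are 22 mm wide; open, the fingers measure 114 mm over their backs; the gripper's body (76 mm by 85 mm) begins 54 mm behind the grasp point. The pads swing forward as they close: fully open they stand 13 mm farther back than shut.
Start: joints at [-71.786, 21.967, 0.94, 78.501, -0.361, 79.538, -2.664], TCP at [0.232, 0.58, 0.21] pointing down, gripper open.
Joint ranges: [-169.22, 169.22], [-14.56, 117.87], [-87.37, 89.26], [10.42, 133.3], [-82.24, 262.24], [0.94, 117.77], [-172.7, 172.7]. Speed limits (degrees/s): [136.94, 136.94, 172.46, 172.46, 180, 180, 180].

## Interface

Orientations are given as a 3x3 rotation matrix whose columns are the frame's x, y, z axes.
In Python, from plant import sensors, eyes, r gives the robot as it stands.
- The arm moves only by the tool arm_command, never from a script. Its argument "moves" is a list of rows, each a list of 3 entries, a list of its own where there are three numbers: the finger opening in mm, from 0 to 85.4, then the shift along the world's x, y, z in units of 40 mm (1.0 is 40 mm), then the turn about the world's z in units of 6 degrees (1.0 is 6 degrees). In form: [[jaw, [tx, ty, tz], roll], ...]. A call has 1 to 10 rows; each row shifts and turns the commanded pose from where the row before left it; what a row does not reach is not made up. A row lasts 1/12 s, in which the tool goes at most 41.7 mm and 7.16 degrees, less where a joint would pass 70% of its speed; a pose out of reach is approached as far as the arm can. A call is refused whole if a number of a shift passes 1 or a number of a turn 1, either way. A call with a gripper value outside its range is refused whole. The fingers move at their own pace and stop on an object; "grip_force" is the grip in N (left out, the last holds). Time passes only in rows, so rows that do not move let the fingers close. It gives the time, the measured TCP pose, the force and the opening at its end, in the units of the state.
- sensors.get_obs(): the state, without advancing time (a new reading comes with each control period).
- eyes.camera(name): name is "scene" or "side" or "wrist"; returns a dict with "color" (420x560x3 uint8, red, green, blue), "fx", "fy", "cx", "cy" (pixels), "cam_to_world" (4x4, takes a point from camera to world coordinates). Camera axes: x right, y down, z forward; pixel columns grow to the right and rows downward; lengths in m; the calibration is good to about 2 mm. A picture is of the moment at which its call begins. There is no depth.
- r.sign_off(): hands the job in, once; it reports no verdict.
The state is a dict: "t": time; "joint_pos": joint angles; "qd": joint speeds; "tau": joint torques, N m; "tcp_pos": TCP position; "eef_rot": TCP orientation; "contact_force": force on the tool from outside, world axes, zero at the start; "ft_torque": the same for the moment, N m; "finger_gap": finger opening in m.
Only numpy, scipy, OpenCV 4.12 (cv2) and the standard library are available. Lean on these libraries where they do the work, as an engineer would, in place of code of your own. Each camera call takes 0.05 s, during which the arm holds its last target.

## Task

Slide the terracotta saucer across the bench until it sits centrally beneath the outlet of the disc dispenser. Then draw the dispenser's sprung slide by its upright pull plate all the way out to its stop so that one disc drops into the saucer, and ease the slide back fully home - do not let it snap shut. Dispense just the one disc, leave the saucer under the outlet, and do not disturb the other things on the bench.

Things in the scene. Friction and masses are not known exactly. Their poses are not given: they have to be found in the camera images.
- dispenser: Disc dispenser fixed to the bench: level aluminium channel 285 x 92 mm, underside 84 mm and cover top 114 mm above the bench, on a pedestal only at its far end (wood 80 mm wide, foot plate 130 mm wide), which begins 130 mm behind the outlet. Origin: on the bench straight below the outlet's centre. x: from outlet to magazine, within 0.25 rad of pointing away from the robot; z up.
- outlet (a point): Centre of the outlet, the 78 x 70 mm opening in the underside of the channel, 84 mm above the bench. The channel ends 55 mm ahead (-x) of it. Axes as the dispenser's.
- magazine (a point): Centre of the open top of the clear square magazine that holds the stack of discs: 71 x 71 mm outside, top 160 mm above the bench, 85 mm behind (+x of) the outlet. Axes as the dispenser's.
- slide (a joint): Sprung wooden slide in the channel: 0 m fully home, 0.085 m drawn out to its stop (towards the dispenser's -x). The spring pulls it home with about 3.5 N at home, 8 N at the stop; let go, it snaps shut. Its pocket carries the lowest disc out of the magazine and lets it fall through the outlet only in the last 20 mm or so of the travel, within half a second.
- pull_plate (a point): Middle of the top edge of the slide's upright aluminium pull plate, on its face towards the magazine; moves with the slide; 60 mm ahead (-x) of the outlet when home. Plate: 60 mm wide (y), 10 mm thick (from here to -x), top 156.5 mm above the bench, 40 mm or more of it standing free. 109 mm of room behind it, over a cover 114 mm and slide 105 mm above the bench. Axes as the dispenser's.
- saucer: Round terracotta saucer with a chipped rim, loose, about 0.45 kg, 200 mm across the rim, 176 mm at the foot, 40 mm high, wall 6 mm, floor 6 mm thick. Origin: centre of its underside. It starts to the left or to the right of the dispenser and slides on the bench.
- disc_low: Lowest of three brown pressed coir discs stacked in the magazine, 60 mm diameter, 18 mm thick, rims chamfered, 40 g; the one to be dispensed. Origin: centre of its underside, z its axis.
- disc_mid: Middle disc of the stack, same size; stays in the dispenser (drops into the slide's pocket when the slide goes home). Origin: centre of its underside.
- disc_top: Top disc of the stack, same size; stays in the dispenser. Origin: centre of its underside.
- dome: Clear acrylic seedling dome, round, 162 mm across, 103 mm high with its knob, on the side of the dispenser where the saucer is not. Bystander. Origin: centre of its underside.
- sprayer: Yellow pump sprayer, 110 mm across, 224 mm tall, nozzle to its -x, carrying handle to its +x. Bystander at the far side of the bench. Origin: centre of its underside.
- buckets: Stacked pair of small aluminium buckets, 123 mm across, 142 mm tall. Bystander at the far side. Origin: centre of underside.
- widger: Steel widger with a wooden handle, lying flat, 186 mm long along its x, 22 mm thick. Bystander close to the robot. Origin: on the bench at the end of the handle where the steel begins, 81 mm from the handle's end and 105 mm from the tip.
- pot: Small empty terracotta pot, 92 mm across, 80 mm tall. Bystander close to the robot on its left. Origin: centre of its underside.
- feed: Green plastic bottle with black cap, 72 mm across, 170 mm tall. Bystander at the far side. Origin: centre of its underside.
- label_box: Small open wooden box, 90 x 130 x 50 mm. Bystander close to the robot on its right. Origin: centre of its underside.
There are look-alikes about, which are no part of the job. Leave any turquoise look-alike of the disc_top alone.

How it is judged (in metres and radians):
On the way, in this order (a step that is already met when the one before it is completed fails the run):
1. the saucer stands still on the bench beneath the outlet, its centre within 40 mm of the outlet's centre (horizontal distance between saucer and dispenser below 0.04 m and height (world z) of saucer below 0.006 m and linear speed of saucer below 0.02 m/s), for 0.2 s.
2. the slide is drawn out to its stop (within 4 mm) and kept there for 0.3 s (value of joint slide above 0.081 m), for 0.3 s.
3. the slide is fully home again (within 4 mm) (value of joint slide below 0.004 m), for 0.2 s.
At the end, for the whole second after the job is handed in: The lowest disc lies at rest in the saucer (its centre within 65 mm of the saucer's, its underside's centre below 45 mm height); the saucer stands flat and still, its centre within 45 mm of the outlet's; the slide is home within 4 mm; the other two discs are still in the dispenser (horizontal distance between disc_low and saucer below 0.065 m and height (world z) of disc_low below 0.045 m and linear speed of disc_low below 0.03 m/s and horizontal distance between saucer and dispenser below 0.045 m and angle between saucer's own z axis and vertical below 0.1 rad and linear speed of saucer below 0.02 m/s and value of joint slide below 0.004 m and height (world z) of each of disc_mid, disc_top above 0.08 m); the robot touches nothing.
It fails at once if the slide snaps shut (runs home faster than 0.45 m/s) (velocity of joint slide below -0.45 m/s).
It fails at once if another thing on the bench is moved by more than 30 mm (distance of any of dome, sprayer, buckets, widger, pot, feed, label_box from where it was at the start of the episode above 0.03 m).
It also fails if it takes over 61 s, if anything falls off the work surface, if the arm or the gripper's body presses on something with over 40 N, if the wrist force passes 120 N, or if a joint passes its speed limit or range.

## Working session

There is one attempt and no reset: what is moved stays moved. The work goes in short steps, Python scripts to look and compute and a tool call to move; the robot and the scene stay as the last step left them, time stands still between calls to the robot, and variables do not carry over. Pictures are saved under pics/ and viewed, and the job is handed in when it is done.

Besides the shell and the picture viewer there is one more tool, called as a command line: name --argument value ..., lists and objects as JSON in quotes. arm_command: Moves the arm, as the interface text tells. Its arguments: {"type":"object","properties":{"moves":{"type":"array"},"grip_force":{"type":"number"}},"required":["moves"]}

```bash
mkdir -p pics; ls
cat > h.py <<'E'
import numpy as np, cv2
from plant import sensors, eyes, r
def snap(name,fn):
    c=eyes.camera(name); cv2.imwrite('pics/'+fn,c['color'][:,:,::-1]); np.savez('pics/'+fn[:-4]+'.npz',**{k:np.array(v) for k,v in c.items()}); return c
def load(fn): return dict(np.load('pics/'+fn+'.npz'))
def ray(c,u,v):
    d=np.array([(u-c['cx'])/c['fx'],(v-c['cy'])/c['fy'],1.]); T=c['cam_to_world']
    return T[:3,3],T[:3,:3]@d
def onplane(c,u,v,z):
    o,d=ray(c,u,v); return o+d*(z-o[2])/d[2]
def proj(c,p):
    T=c['cam_to_world']; q=T[:3,:3].T@(np.array(p)-T[:3,3]); return np.array([c['fx']*q[0]/q[2]+c['cx'],c['fy']*q[1]/q[2]+c['cy']])
E
python3 - <<'E'
from h import *
for n in ['scene','side','wrist']:
    c=snap(n,n+'0.png'); print(n,c['fx'],c['cam_to_world'].round(3).tolist())
o=sensors.get_obs(); print(o)
E
```

```text
pics
scene 496.7845362067223 [[-0.292, 0.644, -0.707, 1.299], [0.956, 0.199, -0.214, 0.244], [0.002, -0.738, -0.674, 0.89], [0.0, 0.0, 0.0, 1.0]]
side 535.2779180120325 [[0.997, -0.06, 0.042, 0.447], [-0.07, -0.613, 0.787, -1.019], [-0.022, -0.788, -0.616, 0.906], [0.0, 0.0, 0.0, 1.0]]
wrist 366.2638446143528 [[0.372, 0.878, 0.3, 0.154], [0.928, -0.352, -0.121, 0.611], [-0.001, 0.323, -0.946, 0.373], [0.0, 0.0, 0.0, 1.0]]
{'t': 0.15, 'joint_pos': array([-71.78526977,  22.00477899,   0.93856852,  78.5470509 ,
        -0.361028  ,  79.53845509,  -2.66388236]), 'qd': array([ 0.05912298, -0.03767924, -0.08357838, -0.14760326,  0.03263743,
       -0.01041233,  0.00938665]), 'tau': array([ 3.02457767e-03, -6.28159690e+01,  8.46264604e-01, -3.72160184e+01,
        1.67527091e-02,  1.11506396e-02,  3.22789283e-06]), 'tcp_pos': array([0.23210108, 0.57984884, 0.20900557]), 'eef_rot': array([[-9.28389136e-01,  3.71609075e-01, -5.54469769e-04],
       [ 3.71609489e-01,  9.28388046e-01, -1.42247828e-03],
       [-1.38427341e-05, -1.52665961e-03, -9.99998835e-01]]), 'contact_force': array([-0.34969976, -0.14266071, -0.77066506]), 'ft_torque': array([ 0.06055735,  0.05584832, -0.00494642]), 'finger_gap': 0.08522921572061738}
```

View pics/scene0.png

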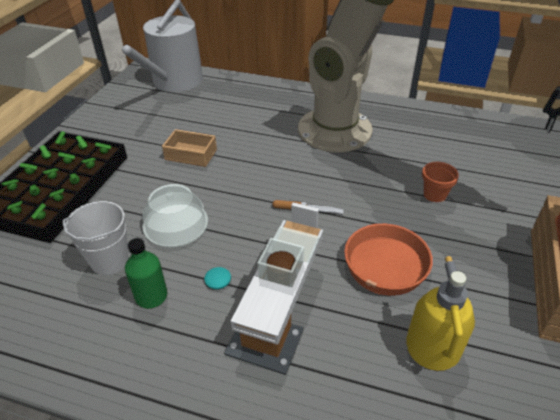

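View pics/side0.png

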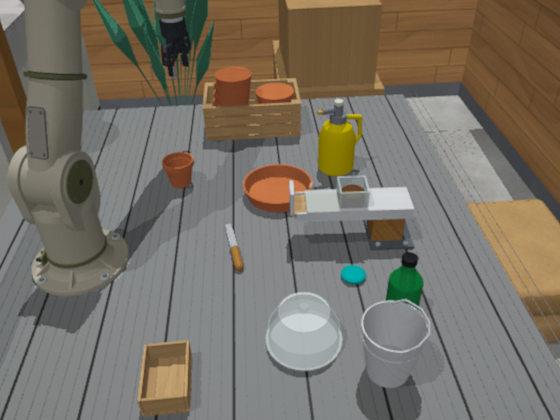

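View pics/wrist0.png

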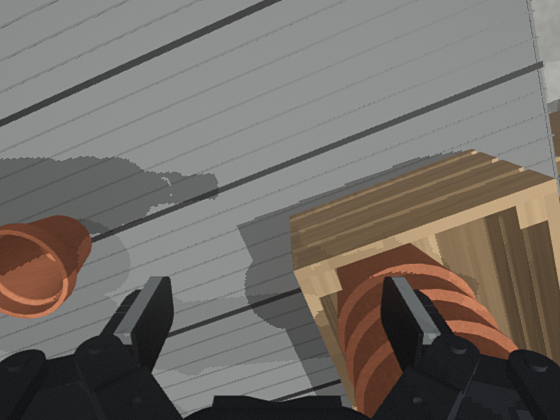

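The scene view shows the saucer at about (388,260), to the robot's left (+y) of the dispenser. The dispenser's plate is at (305,215) and its magazine at (281,260). The dome is at (175,215), on the other side. The turquoise look-alike at (218,278) is lying on the bench and is to be left alone. Next I'll measure from enlarged crops.

Run:
```python
from h import *
for n in ['scene0','side0']:
    c=load(n); im=c['color']; hsv=cv2.cvtColor(im,cv2.COLOR_RGB2HSV)
    m=((hsv[...,0]<12)&(hsv[...,1]>130)&(hsv[...,2]>90)).astype(np.uint8)
    x0,x1,y0,y1=(330,445,215,300) if n=='scene0' else (235,320,160,215)
    mm=np.zeros_like(m); mm[y0:y1,x0:x1]=m[y0:y1,x0:x1]
    cs,_=cv2.findContours(mm,cv2.RETR_EXTERNAL,cv2.CHAIN_APPROX_NONE); k=max(cs,key=cv2.contourArea)
    print(n,cv2.boundingRect(k),cv2.contourArea(k))
    # far half of the outline = rim top; cast on z=.04 and fit circle via hull
    hull=cv2.convexHull(k)[:,0,:]
    P=np.array([onplane(c,u,v,.04)[:2] for u,v in hull])
    o=c['cam_to_world'][:2,3]; ctr=P.mean(0); far=(P-ctr)@(ctr-o)>0
    F=P[far]
    A=np.c_[2*F,np.ones(len(F))]; s=np.linalg.lstsq(A,(F**2).sum(1),rcond=None)[0]
    print('circle',s[:2],np.sqrt(s[2]+s[0]**2+s[1]**2),'bbox ctr',ctr)
    # fixed-radius
    from scipy.optimize import least_squares
    q=least_squares(lambda p:np.hypot(*(F-p).T)-.1,s[:2],loss='soft_l1',f_scale=.002); print('fix r',q.x,np.abs(q.fun).max())
c=load('scene0'); cr=c['color'][195:365,220:340]; cv2.imwrite('pics/crop_s.png',cv2.resize(cr,None,fx=4.6,fy=3.5*4.6/4.6,interpolation=2)[:,:,::-1])
c=load('side0'); cr=c['color'][165:255,275:420]; cv2.imwrite('pics/crop_d.png',cv2.resize(cr,None,fx=5,fy=5,interpolation=2)[:,:,::-1])
```

```text
scene0 (345, 224, 87, 68) 4372.5
circle [0.51004317 0.23987029] 0.09749834845634005 bbox ctr [0.51993225 0.24232547]
fix r [0.51332824 0.24019901] 0.0031193876150133887
side0 (243, 164, 69, 48) 2079.5
circle [0.51066951 0.23629373] 0.0971910334323576 bbox ctr [0.5046367  0.23992583]
fix r [0.51013769 0.23270656] 0.003045412787449381
```

View pics/crop_s.png

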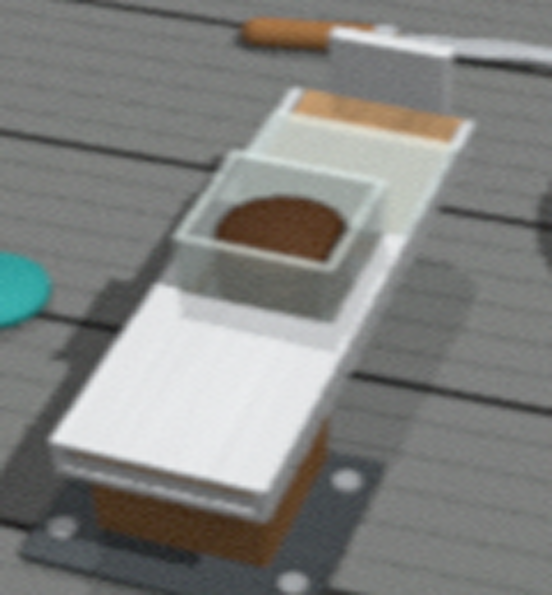

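View pics/crop_d.png

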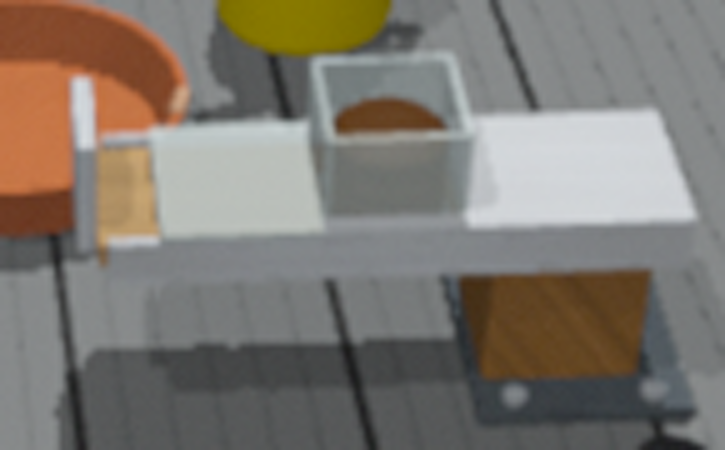

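```bash
cat > m.py <<'E'
from h import *
s=load('scene0'); d=load('side0')
S=lambda x,y:(220+x/4.6-.4,195+y/3.5-.4)
D=lambda x,y:(275+x/5-.4,165+y/5-.4)
def pl(c,pts,z): return np.array([onplane(c,*p,z)[:2] for p in pts])
def show(n,P): print(n,P.round(3).tolist(),'ctr',P.mean(0).round(4))
ms=pl(s,[S(*p) for p in [(232,152),(385,183),(332,268),(178,238)]],.16); show('mag s',ms)
md=pl(d,[D(*p) for p in [(312,58),(462,55),(472,138),(318,145)]],.16); show('mag d',md)
show('coverfar s',pl(s,[S(52,440),S(272,495)],.114))
show('coverfar d',pl(d,[D(655,110),D(695,217)],.114))
show('front s',pl(s,[S(470,122),S(292,92)],.114))
show('plate top s (far-mag edge and near)',pl(s,[S(332,38),S(452,50)],.1565))
show('plate top d',pl(d,[D(82,78),D(86,148)],.1565))
show('near lower edge d (z .114)',pl(d,[D(102,243),D(695,217)],.114))
E
python3 m.py
```

```text
mag s [[0.649, 0.007], [0.652, 0.077], [0.718, 0.073], [0.717, 0.006]] ctr [0.6842 0.0408]
mag d [[0.652, 0.076], [0.726, 0.071], [0.717, 0.0], [0.643, 0.002]] ctr [0.6845 0.0371]
coverfar s [[0.826, -0.011], [0.832, 0.083]] ctr [0.8288 0.0363]
coverfar d [[0.831, 0.078], [0.827, -0.012]] ctr [0.829 0.033]
front s [[0.55, 0.092], [0.55, 0.003]] ctr [0.5501 0.0471]
plate top s (far-mag edge and near) [[0.54, 0.02], [0.534, 0.077]] ctr [0.5367 0.0481]
plate top d [[0.537, 0.075], [0.534, 0.016]] ctr [0.5355 0.0452]
near lower edge d (z .114) [[0.54, -0.004], [0.827, -0.012]] ctr [ 0.6833 -0.0083]
```

Run:
```python
from m import *
for n,c,col,box,z in [('sprayer',s,(20,38),(400,260,480,370),0.05),('sprayer',d,(20,38),(310,100,370,180),0.05),('pot',s,(0,12),(415,155,460,205),.04),('pot',d,(0,12),(155,145,200,190),.04)]:
    hsv=cv2.cvtColor(c['color'],cv2.COLOR_RGB2HSV); x0,y0,x1,y1=box
    m=((hsv[...,0]>=col[0])&(hsv[...,0]<=col[1])&(hsv[...,1]>110)&(hsv[...,2]>70))[y0:y1,x0:x1]
    v,u=np.nonzero(m); print(n,u.min()+x0,u.max()+x0,v.min()+y0,v.max()+y0,'centroid@z',onplane(c,u.mean()+x0,v.mean()+y0,z).round(3),'nearest bench',onplane(c,u.mean()+x0,v.max()+y0,0).round(3))
for uv in [(275,204),(342,211)]: print('widger',onplane(s,*uv,.01).round(3))
# saucer predicted outline check
for c,n in [(s,'scene0'),(d,'side0')]:
    im=c['color'][:,:,::-1].copy()
    for z,R,ce in [(.04,.1,(.511,.237)),(0,.088,(.511,.237)),(.04,.1,(.599,.0435))]:
        pts=np.array([proj(c,(ce[0]+R*np.cos(a),ce[1]+R*np.sin(a),z)) for a in np.linspace(0,6.28,60)])
        cv2.polylines(im,[pts.round().astype(int)],True,(255,0,0) if ce[1]>.1 else (0,255,0),1)
    cv2.imwrite('pics/chk_'+n+'.png',cv2.resize(im[150:400,200:480] if n=='scene0' else im[130:260,140:430],None,fx=2.6,fy=2.3))
```

```text
mag s [[0.649, 0.007], [0.652, 0.077], [0.718, 0.073], [0.717, 0.006]] ctr [0.6842 0.0408]
mag d [[0.652, 0.076], [0.726, 0.071], [0.717, 0.0], [0.643, 0.002]] ctr [0.6845 0.0371]
coverfar s [[0.826, -0.011], [0.832, 0.083]] ctr [0.8288 0.0363]
coverfar d [[0.831, 0.078], [0.827, -0.012]] ctr [0.829 0.033]
front s [[0.55, 0.092], [0.55, 0.003]] ctr [0.5501 0.0471]
plate top s (far-mag edge and near) [[0.54, 0.02], [0.534, 0.077]] ctr [0.5367 0.0481]
plate top d [[0.537, 0.075], [0.534, 0.016]] ctr [0.5355 0.0452]
near lower edge d (z .114) [[0.54, -0.004], [0.827, -0.012]] ctr [ 0.6833 -0.0083]
sprayer 407 474 260 369 centroid@z [0.693 0.366 0.05 ] nearest bench [0.741 0.38  0.   ]
sprayer 317 361 110 175 centroid@z [0.71  0.401 0.05 ] nearest bench [0.699 0.317 0.   ]
pot 422 457 162 201 centroid@z [0.209 0.329 0.04 ] nearest bench [ 0.246  0.34  -0.   ]
pot 162 192 152 187 centroid@z [0.223 0.341 0.04 ] nearest bench [0.221 0.302 0.   ]
widger [ 0.396 -0.069  0.01 ]
widger [0.37  0.105 0.01 ]
```

View pics/chk_scene0.png

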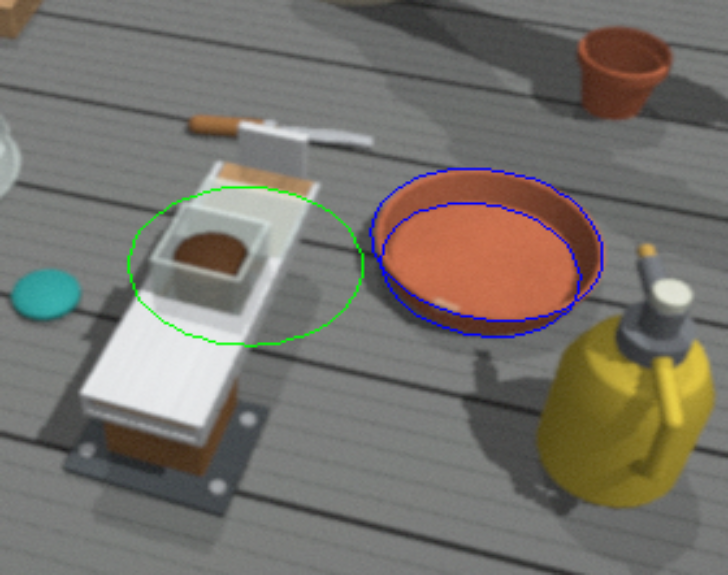

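View pics/chk_side0.png

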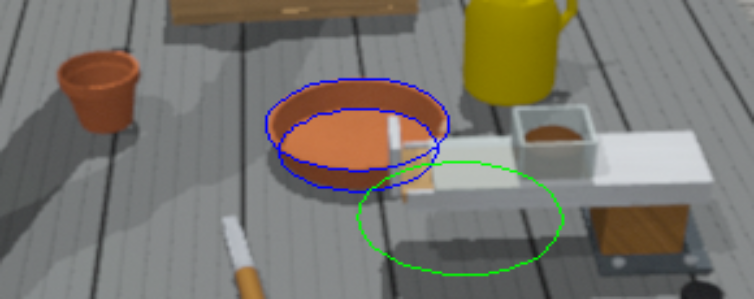

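The saucer is at about (0.511, 0.237), and the outlet at about (0.599, 0.0435) with a yaw of about -0.04 rad. The drawn outlines match the images. I'll grip the saucer wall at its +y side, with the jaws along y, and slide it from there.

arm_command --moves '[[50,[0.7,-0.62,0],0.36],[50,[0.7,-0.62,0],0.36],[50,[0.7,-0.62,0],0.36],[50,[0.7,-0.62,0],0.36],[50,[0.7,-0.62,0],0.36],[50,[0.7,-0.62,0],0.36],[50,[0.7,-0.62,0],0.36],[50,[0.7,-0.62,0],0.36],[50,[0.7,-0.62,0],0.36],[50,[0.7,-0.62,0],0.36]]' --grip_force 25

```text
t: 0.98
tcp_pos: [0.5132, 0.3307, 0.2096]
eef_rot: [[-1.0, 0.002, -0.0], [0.002, 1.0, -0.0], [0.0, -0.0, -1.0]]
contact_force: [0.1, 1.2, -0.2]
finger_gap: 0.05
```

arm_command --moves '[[50,[0,0,-0.75],0],[50,[0,0,-0.75],0],[50,[0,0,-0.75],0],[50,[0,0,-0.5],0],[50,[0,0,0],0],[50,[0,0,0],0]]'

```text
t: 1.48
tcp_pos: [0.5115, 0.3317, 0.0989]
eef_rot: [[-1.0, 0.004, -0.002], [0.004, 1.0, -0.002], [0.002, -0.002, -1.0]]
contact_force: [0.4, -0.3, 0.8]
finger_gap: 0.05
```

Run:
```python
from h import *
snap('wrist','w1.png');snap('scene','s1.png'); o=sensors.get_obs(); print(o['t'],o['tcp_pos'],o['eef_rot'].round(3),o['contact_force'],o['finger_gap'])
```

```text
1.5833 [0.51312647 0.3328558  0.10156803] [[-1.     0.004  0.002]
 [ 0.004  1.     0.001]
 [-0.002  0.001 -1.   ]] [ 0.51395249 -0.96500379  0.03007372] 0.0498325448432384
```

View pics/w1.png

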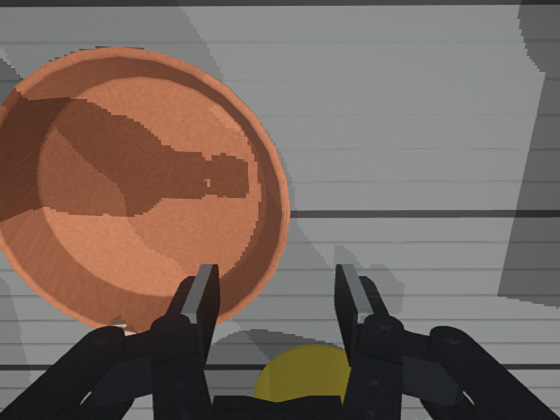

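View pics/s1.png

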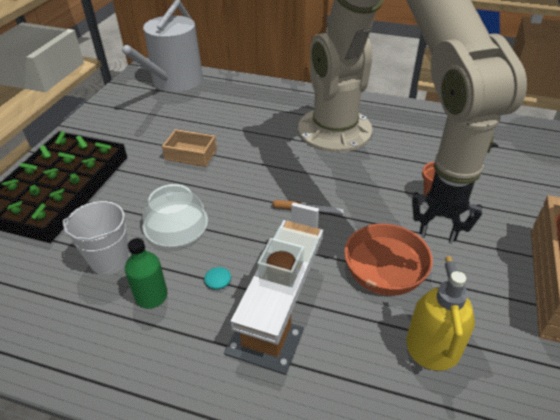

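Run:
```python
from h import *
c=load('w1')
P=np.array([onplane(c,u,v,.04)[:2] for u,v in [(290,210),(281,160),(240,95),(190,62),(120,47),(275,270),(250,305)]])
print(P.round(4)); A=np.c_[2*P,np.ones(len(P))]; s=np.linalg.lstsq(A,(P**2).sum(1),rcond=None)[0]; print(s[:2],np.sqrt(s[2]+s[0]**2+s[1]**2))
print(proj(c,(.513,.333,.1)))
```

```text
[[0.5076 0.3407]
 [0.4748 0.3349]
 [0.4363 0.311 ]
 [0.4182 0.2833]
 [0.4102 0.2447]
 [0.5511 0.3308]
 [0.5789 0.3129]]
[0.50860319 0.24207909] 0.09903850624174104
[278.43307904 260.96834438]
```

arm_command --moves '[[50,[0,0.05,-0.7],0],[50,[0,0,-0.7],0],[50,[0,0,-0.45],0],[50,[0,0,-0.2],0],[50,[0,0,0],0]]'

```text
t: 2.0
tcp_pos: [0.512, 0.3341, 0.0174]
eef_rot: [[-1.0, 0.004, -0.001], [0.004, 1.0, -0.001], [0.001, -0.001, -1.0]]
contact_force: [-0.1, -0.2, 0.9]
finger_gap: 0.05
```

arm_command --moves '[[20,[0,0,0],0],[10,[0,0,0],0],[4,[0,0,0],0],[2,[0,0,0],0],[2,[0,0,0],0],[2,[0,0,0],0],[2,[0,0,0],0],[2,[0,0,0],0]]' --grip_force 25

```text
t: 2.67
tcp_pos: [0.5128, 0.3347, 0.0187]
eef_rot: [[-1.0, 0.004, 0.001], [0.004, 1.0, 0.001], [-0.001, 0.001, -1.0]]
contact_force: [-1.1, -0.4, 6.7]
finger_gap: 0.0021
```

Run:
```python
from h import *
snap('wrist','w2.png');c=snap('scene','s2.png')
cv2.imwrite('pics/s2c.png',cv2.resize(c['color'][150:320,320:500],None,fx=4,fy=3.5)[:,:,::-1])
o=sensors.get_obs(); print(o['t'],o['tcp_pos'],o['contact_force'],o['finger_gap'])
```

```text
2.7667 [0.51277545 0.33467021 0.01874548] [-1.94401313 -0.302558    6.50439134] 0.0019930019779908735
```

View pics/w2.png

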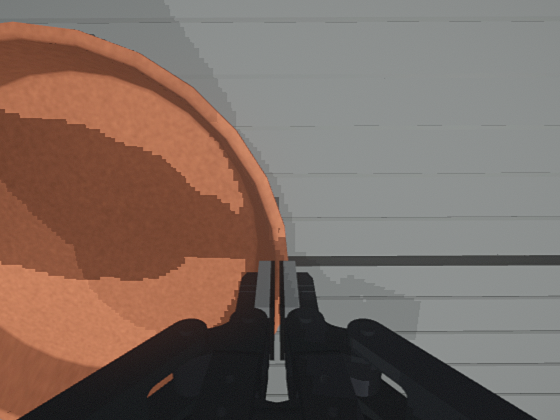

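View pics/s2c.png

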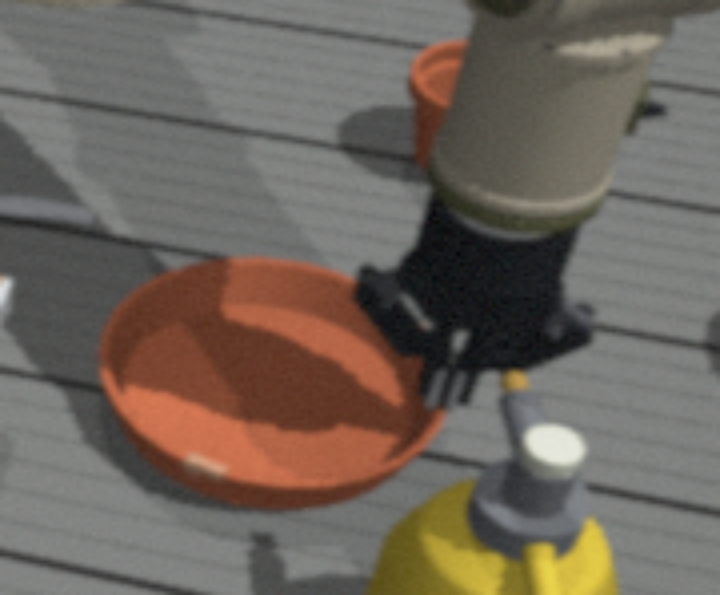

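The fingers straddle the +y wall at around (278,270) in the wrist view, and the pads look shut on it. I'll test this with a short drag.

arm_command --moves '[[2,[0.1,-0.2,0],0],[2,[0.2,-0.45,0],0],[2,[0.15,-0.35,0],0],[2,[0,0,0],0]]' --grip_force 40

```text
t: 3.1
tcp_pos: [0.5322, 0.2897, 0.0177]
eef_rot: [[-1.0, 0.009, 0.001], [0.009, 1.0, -0.003], [-0.001, -0.003, -1.0]]
contact_force: [0.5, -1.4, -0.2]
finger_gap: 0.0017
```

Run:
```python
from h import *
snap('wrist','w3.png');c=snap('scene','s3.png')
cv2.imwrite('pics/s3c.png',cv2.resize(c['color'][150:320,320:500],None,fx=4,fy=3.5)[:,:,::-1])
o=sensors.get_obs(); print(o['t'],o['tcp_pos'],o['contact_force'],o['finger_gap'])
```

```text
3.2 [0.53044756 0.29344869 0.01765319] [-0.34406006  0.1559229  -1.12915558] 0.002215167693227355
```

View pics/w3.png

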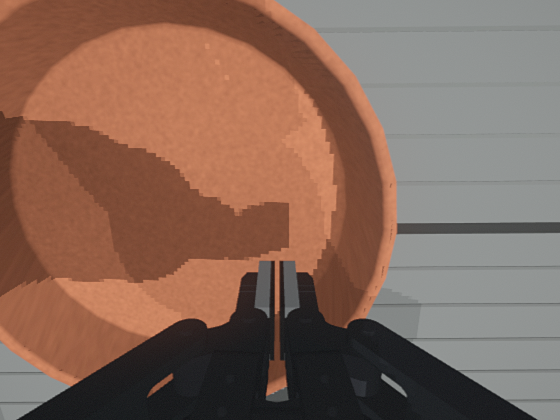

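View pics/s3c.png

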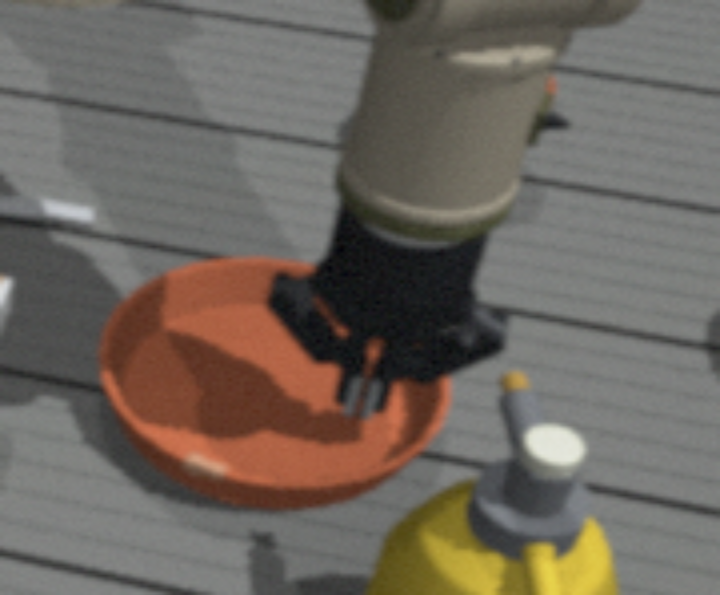

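Run:
```python
from h import *
for n,p in [('s2',(.5128,.3347,.0187)),('s3',(.5305,.2930,.0177))]:
    c=load(n); print(proj(c,p))
    cr=c['color'][200:290,350:470]; cv2.imwrite('pics/z'+n+'.png',cv2.resize(cr,None,fx=6,fy=6,interpolation=2)[:,:,::-1])
c=load('s2'); print(proj(c,(.5128,.3347,.04)),proj(c,(.5128,.3347,.0)))
```

```text
[428.18267165 270.23632067]
[408.58186717 272.12589755]
[430.00492105 264.08211193] [426.62081534 275.51111445]
```

View pics/zs2.png

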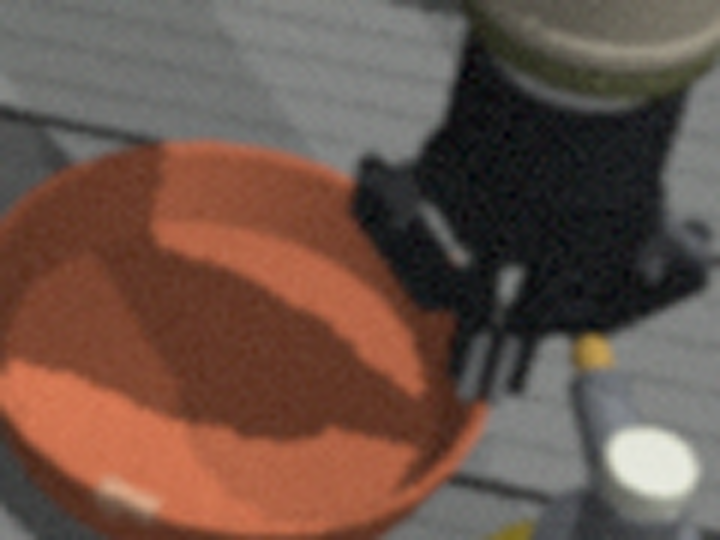

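View pics/zs3.png

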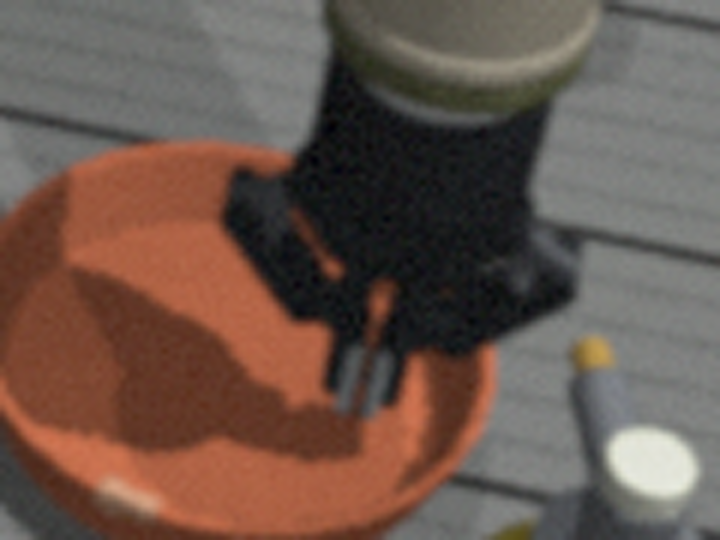

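Run:
```python
from h import *
c=snap('side','d3.png'); o=sensors.get_obs(); p=o['tcp_pos']; print(p,proj(c,p))
cr=c['color'][110:230,220:370]; cv2.imwrite('pics/zd3.png',cv2.resize(cr,None,fx=5,fy=5,interpolation=2)[:,:,::-1])
cs=load('s3')
# circle fit on s3 & side for saucer
for cc,pts in []: pass
```

```text
[0.52987315 0.29464799 0.01764624] [282.38709101 177.42496015]
```

View pics/zd3.png

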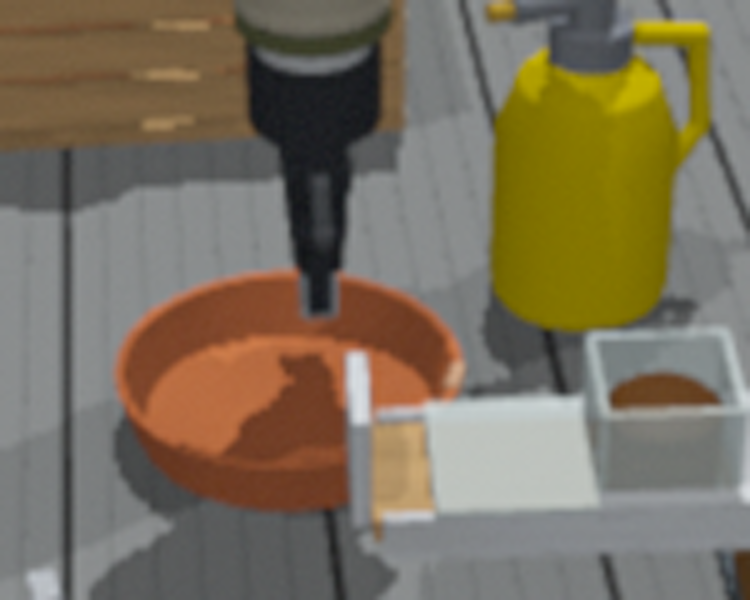

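Run:
```python
from h import *
def tri(rs):
    A=np.zeros((3,3));b=np.zeros(3)
    for o,d in rs:
        d=d/np.linalg.norm(d);M=np.eye(3)-np.outer(d,d);A+=M;b+=M@o
    p=np.linalg.solve(A,b);return p,[np.linalg.norm((np.eye(3)-np.outer(d,d)/(d@d))@(p-o)).round(4) for o,d in rs]
s=load('s3');d=load('d3');w=load('w3')
rs=[ray(s,410.3-.4,268.7-.4),ray(d,283.6-.4,173.6-.4)]
print(tri(rs)); print(tri(rs+[ray(w,277.5,262)]))
# rim near/far: y extents of the saucer at s3/side
for cc,uvs in [(d,[(220+292/5,110+270/5)]),(s,[(350+493/6,200+380/6)])]:
    for uv in uvs: print(onplane(cc,*uv,.04))
```

```text
(array([0.53239388, 0.29354603, 0.03325041]), [np.float64(0.0001), np.float64(0.0001)])
(array([0.53044176, 0.29250064, 0.03182253]), [np.float64(0.0013), np.float64(0.0026), np.float64(0.0033)])
[0.52129509 0.334213   0.04      ]
[0.50915358 0.33912659 0.04      ]
```

Triangulating the scene and side views puts the shut fingertips about 14 mm above the reported TCP, at (0.531, 0.293, 0.032). So the jaws closed at the rim and slipped off inward, and the saucer has not moved. I'll regrip lower.

arm_command --moves '[[10,[0,0,0.75],0],[40,[0,0,0.75],0],[40,[-0.25,0.5,0],0],[40,[-0.25,0.5,0],0],[40,[0,0,0],0],[40,[0,0,-0.8],0],[40,[0,0,-0.55],0],[40,[0,0,-0.3],0],[40,[0,0,-0.2],0],[40,[0,0,0],0]]'

```text
t: 4.08
tcp_pos: [0.5089, 0.3341, 0.002]
eef_rot: [[-1.0, 0.003, -0.003], [0.003, 1.0, -0.002], [0.003, -0.002, -1.0]]
contact_force: [-0.5, -1.0, -1.2]
finger_gap: 0.0399
```

Run:
```python
from h import *
snap('wrist','w4.png');c=snap('side','d4.png')
cv2.imwrite('pics/zd4.png',cv2.resize(c['color'][110:230,220:370],None,fx=5,fy=5,interpolation=2)[:,:,::-1])
o=sensors.get_obs(); print(o['t'],o['tcp_pos'],o['contact_force'],o['finger_gap'])
```

```text
4.1833 [0.51056786 0.33476834 0.00448578] [ 0.35462121  0.44933256 -0.41457617] 0.04008823623598776
```

View pics/zd4.png

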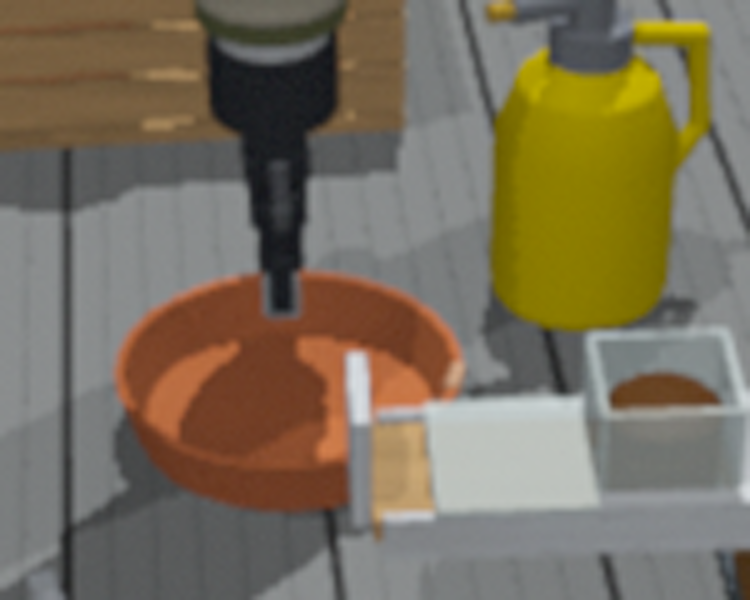

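View pics/w4.png

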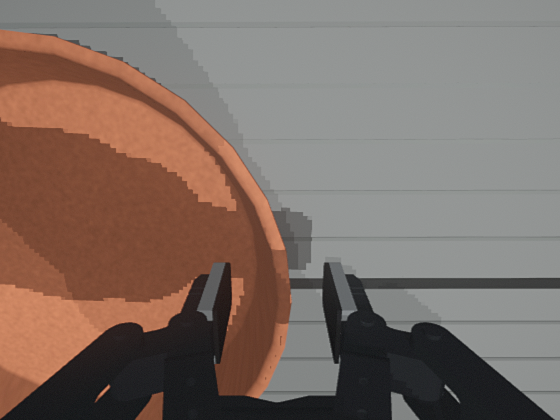

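Run:
```python
from h import *
d=load('d4'); o,r_=ray(d,276,173.2); t=(.314-o[1])/r_[1]; print(o+t*r_)
```

```text
[0.512287   0.314      0.02103244]
```

arm_command --moves '[[25,[0,0,0],0],[14,[0,0,0],0],[8,[0,0,0],0],[4,[0,0,0],0],[4,[0,0,0],0],[4,[0,0,0],0]]' --grip_force 25

```text
t: 4.68
tcp_pos: [0.511, 0.3349, 0.0051]
eef_rot: [[-1.0, 0.004, 0.002], [0.004, 1.0, 0.002], [-0.002, 0.002, -1.0]]
contact_force: [-0.9, 1.6, 5.5]
finger_gap: 0.0095
```

arm_command --moves '[[4,[0.1,-0.2,0],0],[4,[0.2,-0.4,0],0],[4,[0.2,-0.4,0],0],[4,[0.2,-0.4,0],0],[4,[0.2,-0.4,0],0],[4,[0.2,-0.4,0],0],[4,[0.2,-0.4,0],0],[4,[0.2,-0.4,0],0],[4,[0.1,-0.2,0],0],[4,[0,0,0],0]]'

```text
t: 5.52
tcp_pos: [0.5762, 0.204, 0.005]
eef_rot: [[-1.0, 0.007, 0.002], [0.007, 1.0, -0.0], [-0.002, -0.0, -1.0]]
contact_force: [-0.2, -3.6, 7.0]
finger_gap: 0.0097
```

Run:
```python
from h import *
snap('side','d5.png');c=snap('scene','s5.png')
cv2.imwrite('pics/zs5.png',cv2.resize(c['color'][150:350,220:460],None,fx=3.3,fy=3,interpolation=2)[:,:,::-1])
o=sensors.get_obs(); print(o['t'],o['tcp_pos'],o['contact_force'],o['finger_gap'])
```

```text
5.6167 [0.57584085 0.20419955 0.00500137] [ 6.96824075e-03 -3.52273789e+00  7.23101136e+00] 0.009466078224572714
```

View pics/zs5.png

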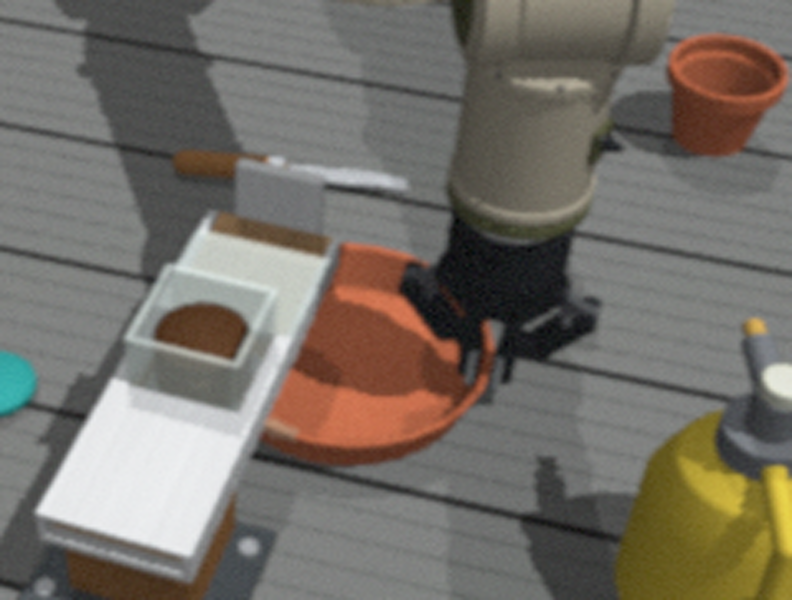

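View pics/d5.png

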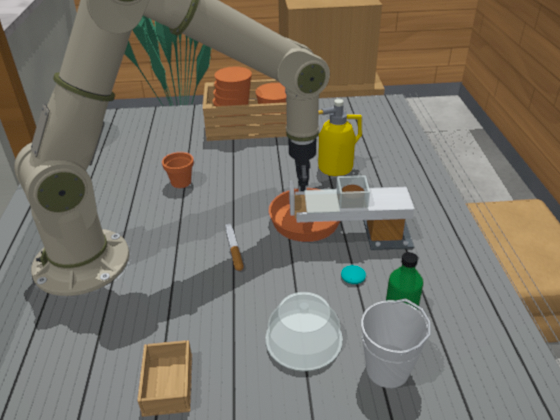

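arm_command --moves '[[4,[0.1,-0.2,0],0],[4,[0.2,-0.35,0],0],[4,[0.2,-0.35,0],0],[4,[0.1,-0.2,0],0],[4,[0,0,0],0]]'

```text
t: 6.03
tcp_pos: [0.6, 0.1604, 0.0051]
eef_rot: [[-1.0, 0.006, 0.002], [0.006, 1.0, 0.0], [-0.002, 0.0, -1.0]]
contact_force: [0.7, -2.5, 5.2]
finger_gap: 0.0091
```

Run:
```python
from h import *
c=snap('side','d6.png');cv2.imwrite('pics/zd6.png',cv2.resize(c['color'][110:260,230:430],None,fx=4,fy=4,interpolation=2)[:,:,::-1])
c=snap('scene','s6.png')
cv2.imwrite('pics/zs6.png',cv2.resize(c['color'][150:350,220:460],None,fx=3.3,fy=3,interpolation=2)[:,:,::-1])
o=sensors.get_obs(); print(o['t'],o['tcp_pos'],o['contact_force'],o['finger_gap'])
```

```text
6.1333 [0.59983376 0.16048746 0.00505369] [ 1.10739647 -3.63562464  5.8569212 ] 0.009052280603944014
```

View pics/zs6.png

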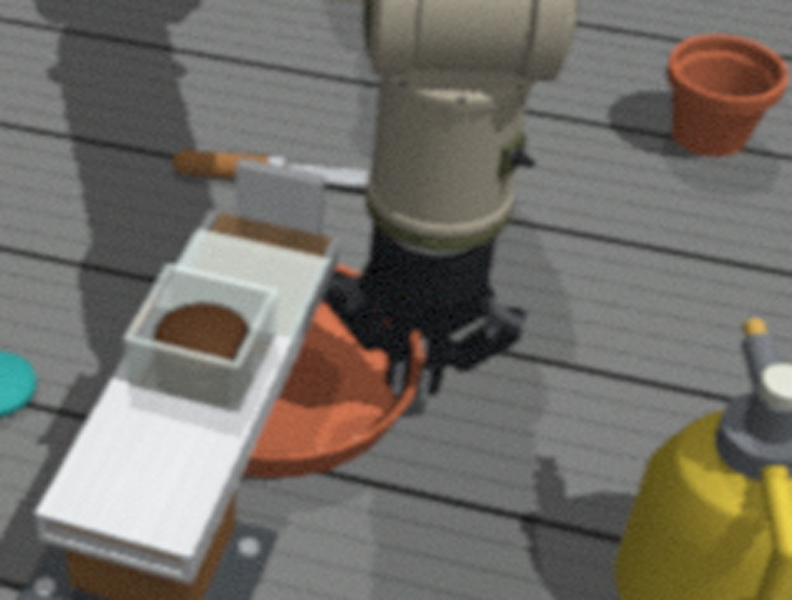

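View pics/zd6.png

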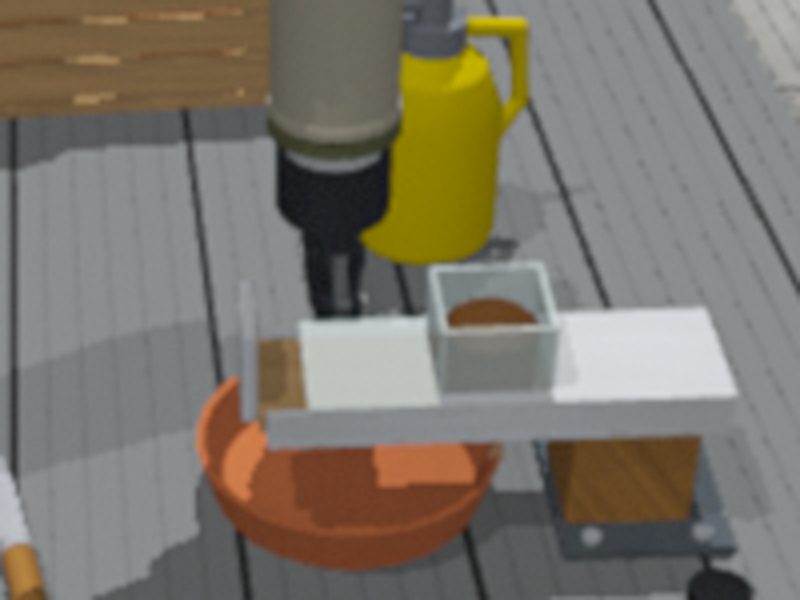

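Run:
```python
from h import *
from scipy.optimize import least_squares
d=load('d6');s=load('s6')
R=[];
D=lambda x,y:(230+x/4-.4,110+y/4-.4); S=lambda x,y:(220+x/3.3-.4,150+y/3-.4)
pts=[(onplane(d,*D(*p),0)[:2],.088) for p in [(300,554),(360,567),(420,555)]]+[(onplane(d,*D(*p),.04)[:2],.1) for p in [(198,430),(213,395),(203,412)]]+[(onplane(s,*S(*p),.04)[:2],.1) for p in [(426,345),(424,370),(412,395)]]
for p,r0 in pts: print(p.round(4),r0)
q=least_squares(lambda c:[np.hypot(*(p-c))-r0 for p,r0 in pts],(.6,.06)); print(q.x,q.fun.round(4))
q=least_squares(lambda c:[np.hypot(*(p-c))-r0 for p,r0 in pts[3:]],(.6,.06)); print(q.x,q.fun.round(4))
```

```text
[ 0.5636 -0.0046] 0.088
[ 0.5999 -0.0205] 0.088
[ 0.6392 -0.0128] 0.088
[0.5053 0.078 ] 0.1
[0.5179 0.1147] 0.1
[0.51   0.0969] 0.1
[0.5677 0.1613] 0.1
[0.5915 0.165 ] 0.1
[0.6165 0.1623] 0.1
[0.60581345 0.06747224] [-0.0045  0.0001 -0.0011  0.001  -0.0003  0.0002  0.0013 -0.0014 -0.0046]
[0.60429243 0.06541336] [-0.0002 -0.0006 -0.0006  0.0026  0.0004 -0.0024]
```

The saucer is at about (0.604, 0.066). I'll nudge it about 20 mm further in -y and watch the force, because the gripper is close to the channel.

arm_command --moves '[[4,[0,-0.15,0],0],[4,[-0.05,-0.15,0],0],[4,[-0.05,-0.15,0],0],[4,[0,0,0],0]]'

```text
t: 6.47
tcp_pos: [0.5959, 0.1534, 0.0068]
eef_rot: [[-1.0, -0.004, 0.006], [-0.004, 1.0, 0.01], [-0.006, 0.01, -1.0]]
contact_force: [-4.4, 19.0, 17.6]
finger_gap: 0.0089
```

Run:
```python
from h import *
c=snap('side','d7.png');cv2.imwrite('pics/zd7.png',cv2.resize(c['color'][110:260,230:430],None,fx=4,fy=4,interpolation=2)[:,:,::-1])
c=snap('scene','s7.png')
cv2.imwrite('pics/zs7.png',cv2.resize(c['color'][150:350,220:460],None,fx=3.3,fy=3,interpolation=2)[:,:,::-1])
o=sensors.get_obs(); print(o['t'],o['tcp_pos'],o['contact_force'],o['finger_gap'])
```

```text
6.5667 [0.59553577 0.15290484 0.00717814] [-0.67011834 18.18697108 15.62263995] 0.008611668770337984
```

View pics/zd7.png

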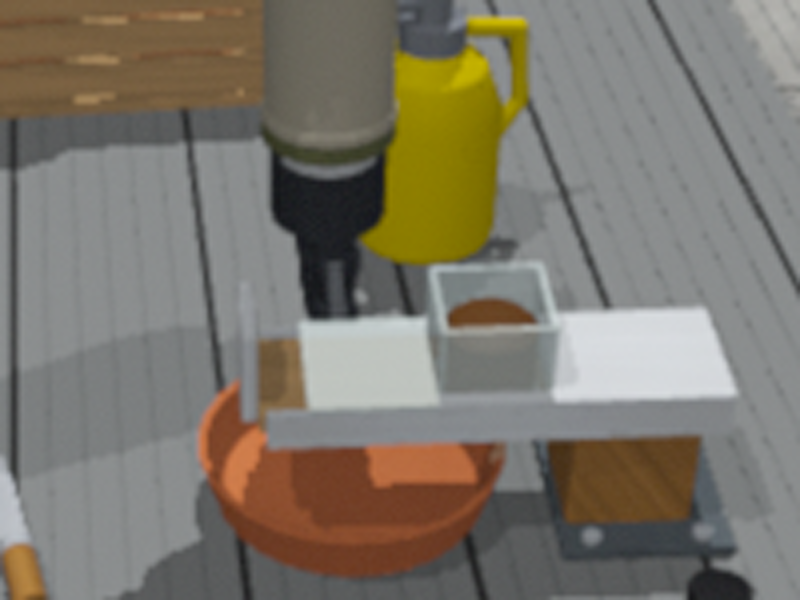

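View pics/zs7.png

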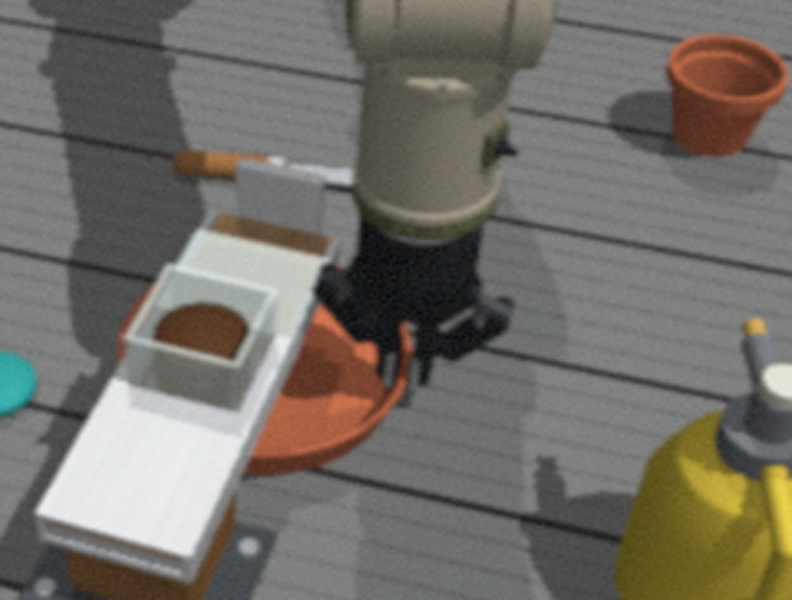

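The gripper's knuckle reached the channel side (19 N), as the force shows, so this grip can't bring the saucer fully central. I'll back off, release and lift, turn the jaws along x, and push the last ~15 mm from outside with shut fingers.

arm_command --moves '[[9,[0,0.2,0],0],[14,[0,0.1,0],0],[20,[0,0.1,0],0],[20,[0,0,0],0],[20,[0,0,0.4],0],[20,[0,0,0.8],0],[20,[0,0.5,0.8],0],[20,[0,0.5,0],0],[20,[0,0,0],0]]'

```text
t: 7.32
tcp_pos: [0.5946, 0.2059, 0.0859]
eef_rot: [[-1.0, -0.001, 0.003], [-0.001, 1.0, 0.005], [-0.003, 0.005, -1.0]]
contact_force: [-1.1, 1.7, -0.3]
finger_gap: 0.0199
```

Run:
```python
from h import *
c=snap('side','d8.png');cv2.imwrite('pics/zd8.png',cv2.resize(c['color'][110:260,230:430],None,fx=4,fy=4,interpolation=2)[:,:,::-1])
c=snap('scene','s8.png')
cv2.imwrite('pics/zs8.png',cv2.resize(c['color'][150:350,220:460],None,fx=3.3,fy=3,interpolation=2)[:,:,::-1])
o=sensors.get_obs(); print(o['t'],o['tcp_pos'],o['contact_force'],o['finger_gap'])
```

```text
7.4167 [0.59354732 0.20104657 0.08322775] [ 0.21978955 -0.62011742 -0.44495852] 0.019992632186355747
```

View pics/zd8.png

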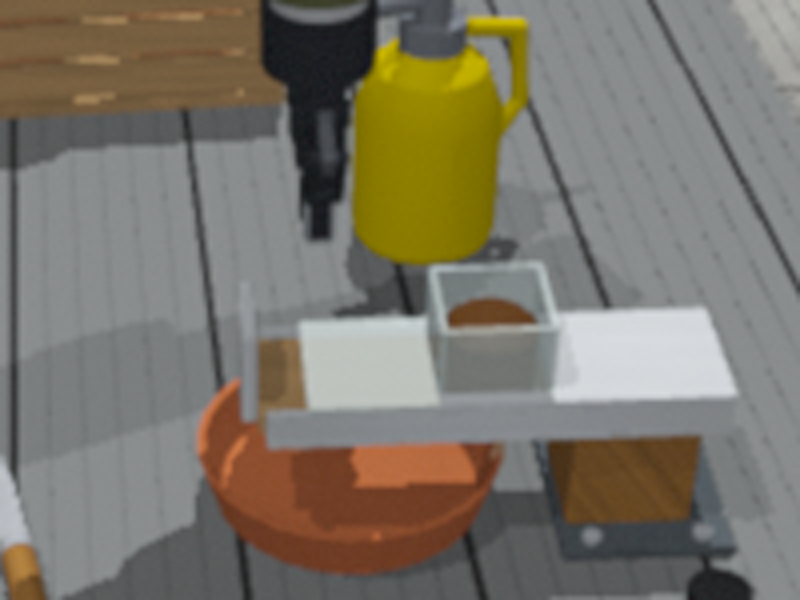

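View pics/zs8.png

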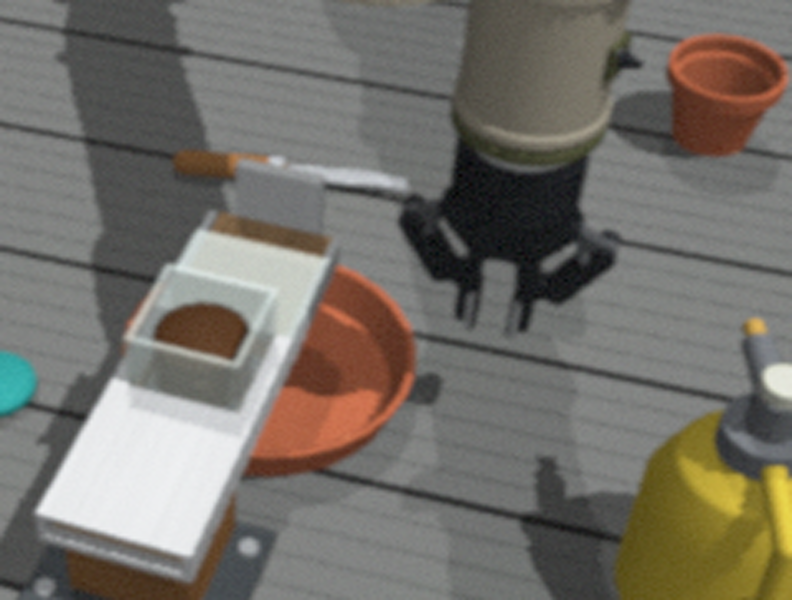

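Run:
```python
from h import *
from scipy.optimize import least_squares
d=load('d8');s=load('s8')
D=lambda x,y:(230+x/4-.4,110+y/4-.4); S=lambda x,y:(220+x/3.3-.4,150+y/3-.4)
A=[(onplane(d,*D(*p),0)[:2],.088) for p in [(300,556),(360,571),(420,558)]]+[(onplane(d,*D(*p),.04)[:2],.1) for p in [(198,430),(213,395),(203,412)]]
B=[(onplane(s,*S(*p),.04)[:2],.1) for p in [(415,350),(396,308),(370,282),(412,375)]]
for pts in (A,B,A+B):
    q=least_squares(lambda c:[np.hypot(*(p-c))-r0 for p,r0 in pts],(.6,.06)); print(q.x.round(4),q.fun.round(4))
```

```text
[0.6058 0.0665] [-0.0035  0.003   0.0005  0.0011  0.0002  0.0005]
[0.6027 0.0587] [ 0.0006 -0.0006  0.0003 -0.0002]
[0.6059 0.0635] [-0.0061 -0.0001 -0.0023  0.0016  0.0017  0.0015 -0.0031 -0.0021  0.0007
 -0.0049]
```

arm_command --moves '[[10,[0.02,0,0],-0.96],[0,[0.02,0,0],-0.96],[0,[0.02,0,0],-0.96],[0,[0.02,0,0],-0.96],[0,[0.02,0,0],-0.96],[0,[0.02,0,0],-0.96],[0,[0.02,0,0],-0.96],[0,[0.02,0,0],-0.96],[0,[0.02,0,0],-0.96],[0,[0.02,0,0],-0.96]]'

```text
t: 8.25
tcp_pos: [0.6018, 0.1982, 0.0825]
eef_rot: [[-0.527, 0.85, -0.002], [0.85, 0.527, -0.002], [-0.0, -0.003, -1.0]]
contact_force: [-0.4, 0.5, -0.6]
finger_gap: -0.0004
```

arm_command --moves '[[0,[0,0,0],-0.96],[0,[0,0,0],-0.96],[0,[0,0,0],-0.96],[0,[0,0,0],-0.96],[0,[0,0,0],-0.96],[0,[0,0,0],-0.96],[0,[0,0,-0.7],0],[0,[0,0,-0.7],0],[0,[0,0,-0.5],0],[0,[0,0,0],0]]'

```text
t: 9.08
tcp_pos: [0.5983, 0.1974, 0.002]
eef_rot: [[0.043, 0.999, -0.009], [0.999, -0.043, -0.004], [-0.005, -0.009, -1.0]]
contact_force: [-0.7, -0.3, -0.5]
finger_gap: 0.0004
```

arm_command --moves '[[0,[0,-0.3,0],0],[0,[0,-0.3,0],0],[0,[0,-0.2,0],0],[0,[0,-0.2,0],0],[0,[0,0,0],0]]'

```text
t: 9.5
tcp_pos: [0.6033, 0.1571, 0.0092]
eef_rot: [[0.045, 0.999, 0.002], [0.999, -0.045, -0.0], [-0.0, 0.002, -1.0]]
contact_force: [0.3, -0.6, -0.5]
finger_gap: 0.0001
```

Run:
```python
from h import *
c=snap('side','d9.png');cv2.imwrite('pics/zd9.png',cv2.resize(c['color'][110:260,230:430],None,fx=4,fy=4,interpolation=2)[:,:,::-1])
c=snap('scene','s9.png')
cv2.imwrite('pics/zs9.png',cv2.resize(c['color'][150:350,220:460],None,fx=3.3,fy=3,interpolation=2)[:,:,::-1])
o=sensors.get_obs(); print(o['t'],o['tcp_pos'],o['contact_force'],o['finger_gap'])
```

```text
9.6 [0.60286161 0.15937242 0.00871207] [-0.97184188  0.05943302 -0.37486485] -0.00038509280395899033
```

View pics/zd9.png

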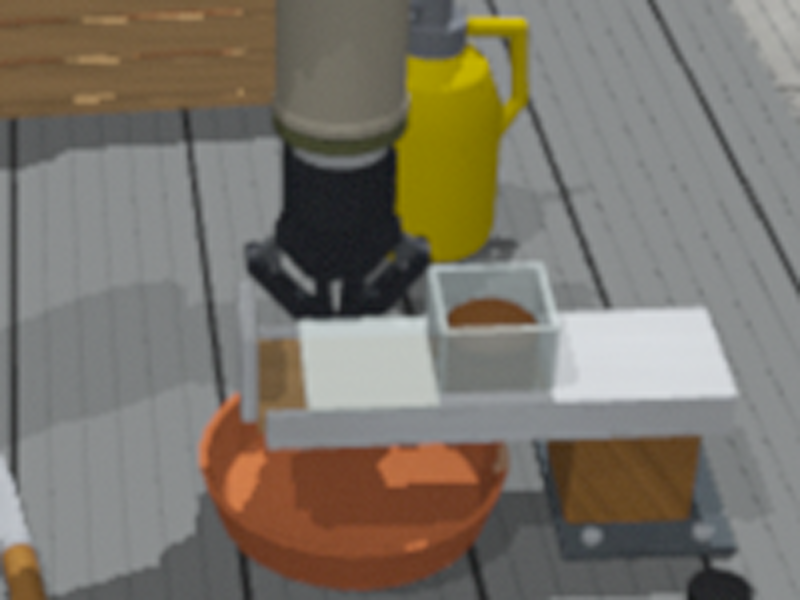

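View pics/zs9.png

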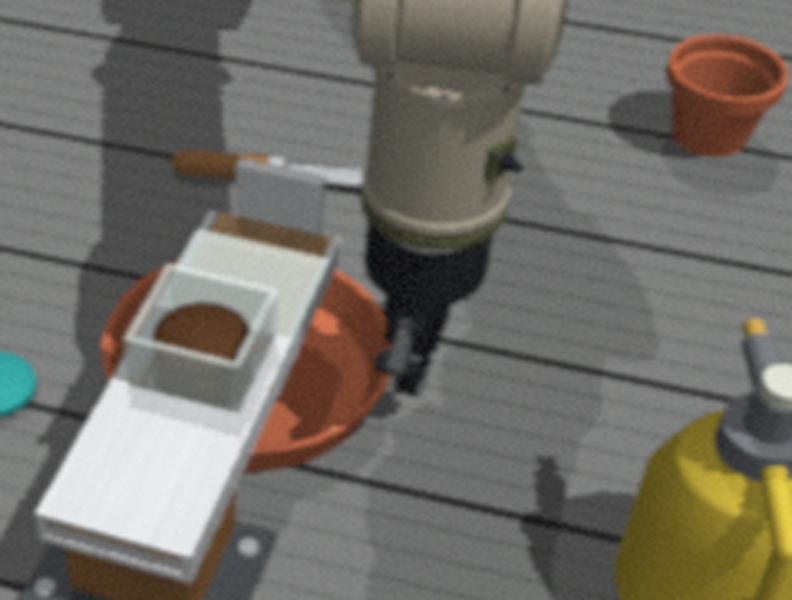

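Run:
```python
from h import *
from scipy.optimize import least_squares
d=load('d9');s=load('s9')
D=lambda x,y:(230+x/4-.4,110+y/4-.4); S=lambda x,y:(220+x/3.3-.4,150+y/3-.4)
A=[(onplane(d,*D(*p),0)[:2],.088) for p in [(300,571),(360,588),(420,578)]]+[(onplane(d,*D(*p),.04)[:2],.1) for p in [(201,455),(213,418),(203,437),(508,460)]]
B=[(onplane(s,*S(*p),.04)[:2],.1) for p in [(391,355),(374,314),(345,282),(101,345),(110,312),(130,284)]]
for pts in (A,B,A+B):
    q=least_squares(lambda c:[np.hypot(*(p-c))-r0 for p,r0 in pts],(.6,.06)); print(q.x.round(4),q.fun.round(4))
```

```text
[0.6062 0.0502] [-0.0044  0.0025  0.0015  0.0008 -0.0016  0.0002 -0.0032]
[0.6086 0.0443] [-0.0004 -0.0026 -0.0004 -0.0041 -0.0013  0.0029]
[0.6068 0.0463] [-0.0074 -0.0013 -0.0023  0.0015  0.0006  0.0016 -0.0046 -0.0028 -0.0053
 -0.003  -0.0017  0.0006  0.0041]
```

The saucer is at about (0.606, 0.046), within about 8 mm of the outlet. Next I'll rise and go over the pull plate.

arm_command --moves '[[0,[0,0.5,0],0],[0,[0,0,0.9],0],[0,[0,0,1],0],[45,[0,0,1],0],[45,[0,0,1],0],[45,[0,0,1],0],[45,[0,0,0.7],0],[45,[-0.3,-0.7,0],0],[45,[-0.4,-0.7,0],0],[45,[-0.4,-0.7,0],0]]'

```text
t: 10.43
tcp_pos: [0.558, 0.0959, 0.2325]
eef_rot: [[0.04, 0.999, 0.001], [0.999, -0.04, 0.0], [0.0, 0.001, -1.0]]
contact_force: [0.6, -0.6, -0.7]
finger_gap: 0.045
```

arm_command --moves '[[45,[-0.3,-0.7,0],0],[45,[-0.3,-0.55,0],0],[45,[0,0,-0.5],0],[45,[0,0,-0.5],0],[45,[0,0,0],0],[45,[0,0,0],0]]'

```text
t: 10.93
tcp_pos: [0.5336, 0.0466, 0.1916]
eef_rot: [[0.041, 0.999, -0.002], [0.999, -0.041, -0.0], [-0.0, -0.002, -1.0]]
contact_force: [0.3, -0.0, 0.2]
finger_gap: 0.0449
```

Run:
```python
from h import *
c=snap('side','d10.png');cv2.imwrite('pics/zd10.png',cv2.resize(c['color'][70:220,230:430],None,fx=4,fy=4,interpolation=2)[:,:,::-1])
c=snap('scene','s10.png')
cv2.imwrite('pics/zs10.png',cv2.resize(c['color'][110:310,200:440],None,fx=3.3,fy=3,interpolation=2)[:,:,::-1])
snap('wrist','w10.png')
o=sensors.get_obs(); print(o['t'],o['tcp_pos'],o['contact_force'],o['finger_gap'])
```

```text
11.0833 [0.53505895 0.0466326  0.19309489] [ 0.10264437  1.29091532 -0.51982329] 0.0446115090874376
```

View pics/zd10.png

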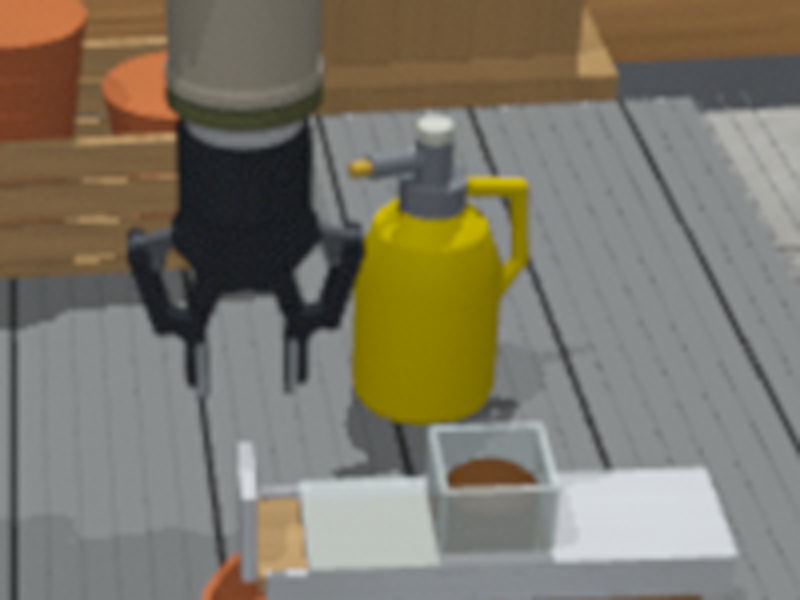

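View pics/w10.png

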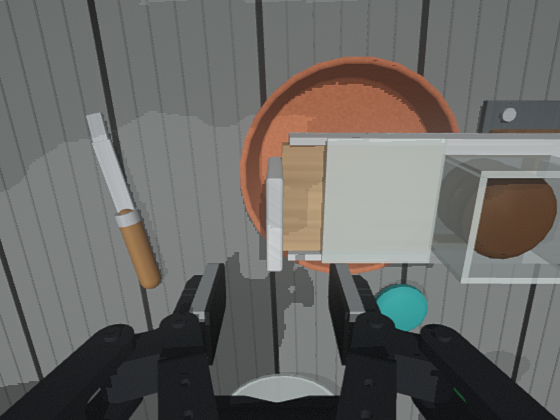

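View pics/zs10.png

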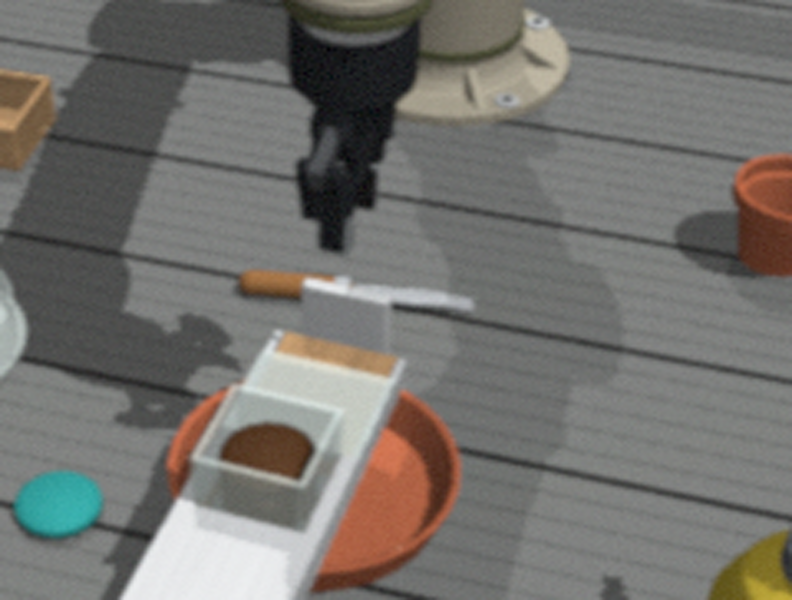

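Run:
```python
from h import *
from scipy.optimize import least_squares
c=load('w10')
for uv in [(268,157),(283,157),(268,271),(283,271)]: print(onplane(c,*uv,.1565).round(4))
P=[(onplane(c,*p,.04)[:2],.1) for p in [(243,150),(252,105),(285,75),(345,57),(400,66),(435,90),(456,130)]]
q=least_squares(lambda k:[np.hypot(*(p-k))-r0 for p,r0 in P],(.6,.06)); print(q.x,q.fun.round(4))
```

```text
[0.5315 0.0901 0.1565]
[0.5398 0.0897 0.1565]
[0.528  0.0192 0.1565]
[0.5373 0.0188 0.1565]
[0.59749069 0.04643677] [-0.005   0.0035  0.0018 -0.0011 -0.001  -0.     -0.0008]
```

arm_command --moves '[[45,[0,0,-0.5],0],[45,[0,0,-0.6],0],[45,[0,0,-0.5],0],[45,[0,0,-0.35],0],[45,[0,0,0],0]]'

```text
t: 11.5
tcp_pos: [0.533, 0.0465, 0.1118]
eef_rot: [[0.041, 0.999, -0.004], [0.999, -0.041, -0.001], [-0.001, -0.004, -1.0]]
contact_force: [-1.1, 0.2, 0.1]
finger_gap: 0.0452
```

Run:
```python
from h import *
c=snap('side','d11.png');cv2.imwrite('pics/zd11.png',cv2.resize(c['color'][110:230,240:400],None,fx=5,fy=5,interpolation=2)[:,:,::-1])
o=sensors.get_obs(); print(o['t'],o['tcp_pos'],o['contact_force'],o['finger_gap'])
```

```text
11.55 [0.53387648 0.04642146 0.11345819] [ 0.26046646 -1.16104625  0.52808613] 0.0447169967682041
```

View pics/zd11.png

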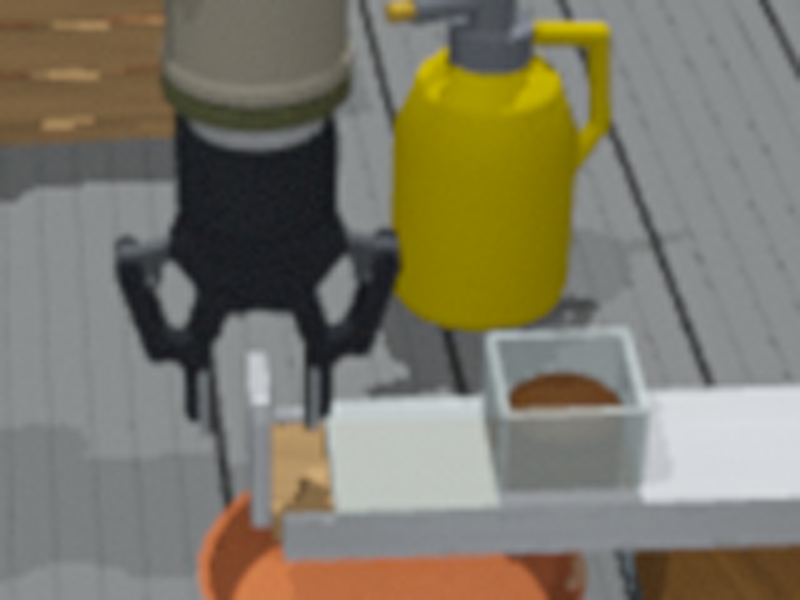

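arm_command --moves '[[30,[0,0,0],0],[20,[0,0,0],0],[12,[0,0,0],0],[6,[0,0,0],0],[6,[0,0,0],0],[6,[0,0,0],0],[6,[0,0,0],0]]' --grip_force 60

```text
t: 12.13
tcp_pos: [0.5335, 0.0465, 0.1151]
eef_rot: [[0.041, 0.999, -0.001], [0.999, -0.041, 0.001], [0.001, -0.001, -1.0]]
contact_force: [-9.5, 0.3, 10.0]
finger_gap: 0.0084
```

Run:
```python
from h import *
c=snap('side','d12.png');cv2.imwrite('pics/zd12.png',cv2.resize(c['color'][110:230,240:400],None,fx=5,fy=5,interpolation=2)[:,:,::-1])
o=sensors.get_obs(); print(o['t'],o['tcp_pos'],o['contact_force'],o['finger_gap'],o['joint_pos'].round(1))
```

```text
12.1833 [0.53354531 0.04646549 0.1151455 ] [-8.43790215 -0.51862643  9.6349705 ] 0.008694565335486829 [-35.4  16.4  32.4 101.4  -9.7  65.   -2.3]
```

View pics/zd12.png

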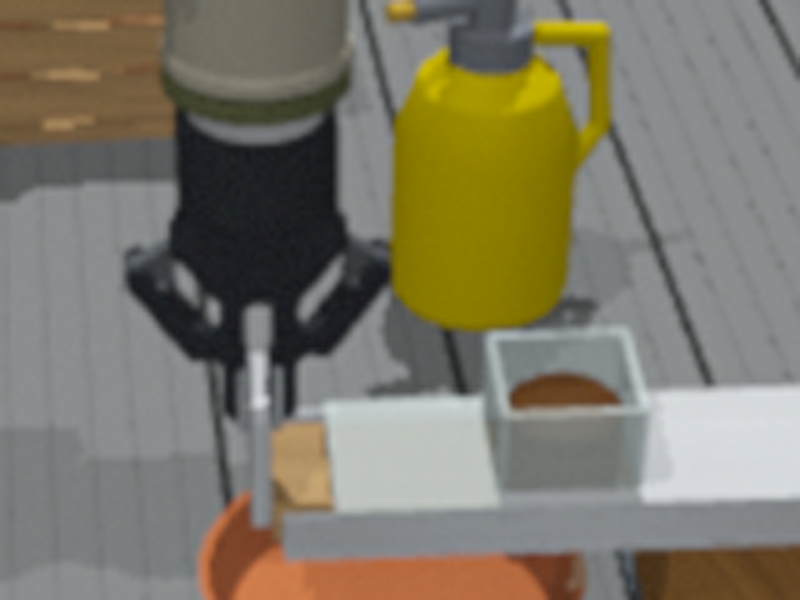

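arm_command --moves '[[6,[-0.1,0.005,0],0],[6,[-0.2,0.01,0],0],[6,[-0.2,0.01,0],0],[6,[-0.2,0.005,0],0],[6,[-0.2,0.01,0],0],[6,[-0.2,0.005,0],0],[6,[-0.2,0.01,0],0],[6,[-0.2,0.005,0],0],[6,[-0.2,0.01,0],0],[6,[-0.1,0.005,0],0]]'

```text
t: 13.02
tcp_pos: [0.464, 0.0496, 0.1151]
eef_rot: [[0.042, 0.999, 0.005], [0.999, -0.042, 0.001], [0.001, 0.005, -1.0]]
contact_force: [8.4, 1.2, -2.7]
finger_gap: 0.0086
```

arm_command --moves '[[6,[-0.1,0.005,0],0],[6,[-0.1,0.005,0],0],[6,[-0.1,0.005,0],0],[6,[-0.1,0,0],0],[6,[0,0,0],0],[6,[0,0,0],0]]'

```text
t: 13.52
tcp_pos: [0.4486, 0.0502, 0.1152]
eef_rot: [[0.042, 0.999, 0.006], [0.999, -0.042, 0.001], [0.002, 0.006, -1.0]]
contact_force: [7.6, 0.5, -2.6]
finger_gap: 0.0084
```

Run:
```python
from h import *
c=snap('side','d13.png');cv2.imwrite('pics/zd13.png',cv2.resize(c['color'][110:250,220:400],None,fx=4.4,fy=4.2,interpolation=2)[:,:,::-1])
o=sensors.get_obs(); print(o['t'],o['tcp_pos'],o['contact_force'],o['finger_gap'])
```

```text
13.5667 [0.44864094 0.0502247  0.11516063] [ 7.19643462  1.53299036 -2.09903353] 0.008753703167931039
```

View pics/zd13.png

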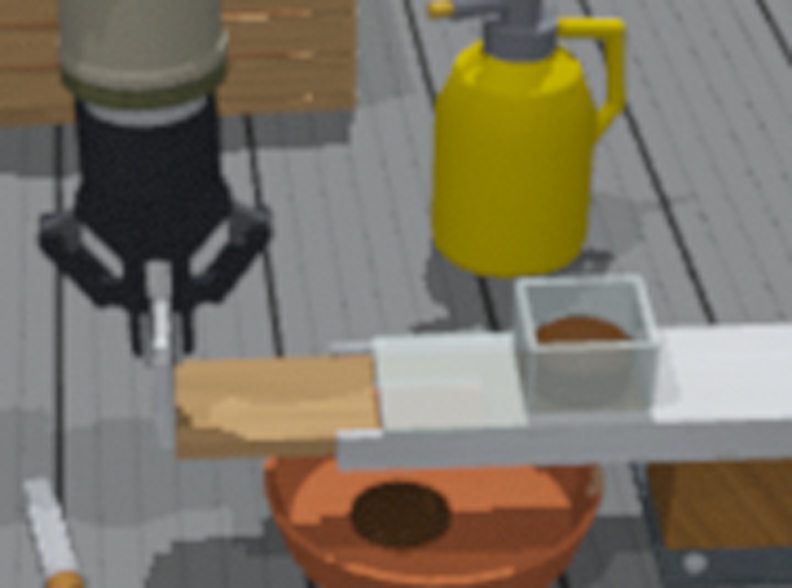

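The disc has dropped into the saucer and is visible at (400,515) in the crop. The force is still only spring force, about 7.6 N. I'll ease a little further until the stop is felt, then hold.

arm_command --moves '[[6,[-0.05,0,0],0],[6,[-0.05,0,0],0],[6,[0,0,0],0],[6,[0,0,0],0],[6,[0,0,0],0]]'

```text
t: 13.98
tcp_pos: [0.4486, 0.0502, 0.1153]
eef_rot: [[0.042, 0.999, 0.014], [0.999, -0.042, 0.001], [0.001, 0.014, -1.0]]
contact_force: [29.7, 2.0, -23.7]
finger_gap: 0.0085
```

The stop is confirmed: the force rose to 30 N with no further travel. Now I'll ease it home.

arm_command --moves '[[6,[0.1,0,0],0],[6,[0.2,-0.01,0],0],[6,[0.2,-0.01,0],0],[6,[0.2,-0.01,0],0],[6,[0.2,-0.01,0],0],[6,[0.2,-0.005,0],0],[6,[0.2,-0.01,0],0],[6,[0.2,-0.005,0],0],[6,[0.2,-0.01,0],0],[6,[0.2,-0.01,0],0]]'

```text
t: 14.82
tcp_pos: [0.5202, 0.047, 0.1151]
eef_rot: [[0.041, 0.999, 0.003], [0.999, -0.041, 0.001], [0.001, 0.003, -1.0]]
contact_force: [3.4, 1.0, 6.9]
finger_gap: 0.0084
```

arm_command --moves '[[6,[0.1,-0.005,0],0],[6,[0.1,-0.005,0],0],[6,[0.1,-0.005,0],0],[6,[0.1,-0.005,0],0],[6,[0,0,0],0],[6,[0,0,0],0]]'

```text
t: 15.32
tcp_pos: [0.5335, 0.0465, 0.1151]
eef_rot: [[0.041, 0.999, -0.002], [0.999, -0.041, 0.002], [0.002, -0.002, -1.0]]
contact_force: [-9.3, 1.7, 17.7]
finger_gap: 0.0085
```

Run:
```python
from h import *
c=snap('side','d14.png');cv2.imwrite('pics/zd14.png',cv2.resize(c['color'][110:250,220:400],None,fx=4.4,fy=4.2,interpolation=2)[:,:,::-1])
o=sensors.get_obs(); print(o['t'],o['tcp_pos'],o['contact_force'],o['finger_gap'])
```

```text
15.3667 [0.53348873 0.04647711 0.11509192] [-8.4885345   2.48618788 17.10202317] 0.00882889328663034
```

View pics/zd14.png

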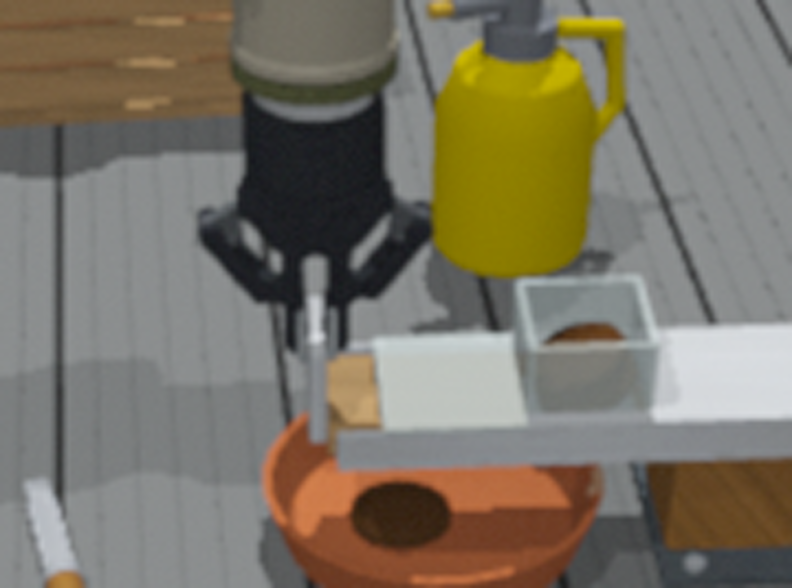

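The slide is home: the plate is back at TCP x 0.5335 and pressing the home stop. The stack has dropped by one disc. I'll release and rise.

arm_command --moves '[[6,[0,0,0],0],[10,[0,0,0],0],[16,[0,0,0],0],[25,[0,0,0],0],[40,[0,0,0],0],[40,[0,0,0],0],[40,[0,0,0.4],0],[40,[0,0,0.8],0],[40,[0,0,0.9],0],[40,[0,0,0.9],0]]'

```text
t: 16.2
tcp_pos: [0.5335, 0.0455, 0.2346]
eef_rot: [[0.042, 0.999, -0.002], [0.999, -0.042, -0.001], [-0.001, -0.002, -1.0]]
contact_force: [-0.7, 0.0, 0.1]
finger_gap: 0.04
```

arm_command --moves '[[40,[-0.3,0.6,0.2],0],[40,[-0.3,0.8,0],0],[40,[-0.3,0.8,0],0],[40,[-0.2,0.8,0],0],[40,[0,0.8,0],0],[40,[0,0,0],0],[40,[0,0,0],0]]'

```text
t: 16.78
tcp_pos: [0.4895, 0.2, 0.2412]
eef_rot: [[0.037, 0.999, -0.001], [0.999, -0.037, -0.001], [-0.001, -0.001, -1.0]]
contact_force: [0.9, -0.6, -0.8]
finger_gap: 0.0402
```

Run:
```python
from h import *
from scipy.optimize import least_squares
c=snap('side','d15.png');cv2.imwrite('pics/zd15.png',cv2.resize(c['color'][110:260,220:420],None,fx=4,fy=4,interpolation=2)[:,:,::-1])
c=snap('scene','s15.png')
o=sensors.get_obs(); print(o['t'],o['tcp_pos'],o['contact_force'],o['finger_gap'])
```

```text
16.8833 [0.49046245 0.1968369  0.24158078] [ 1.15575965 -0.39093144 -0.73031695] 0.04019828624740557
```

View pics/zd15.png

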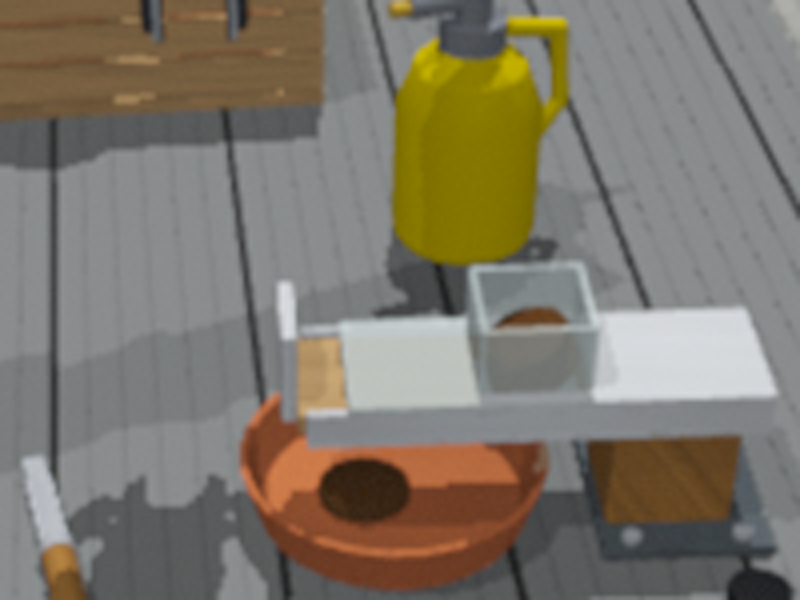

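View pics/s15.png

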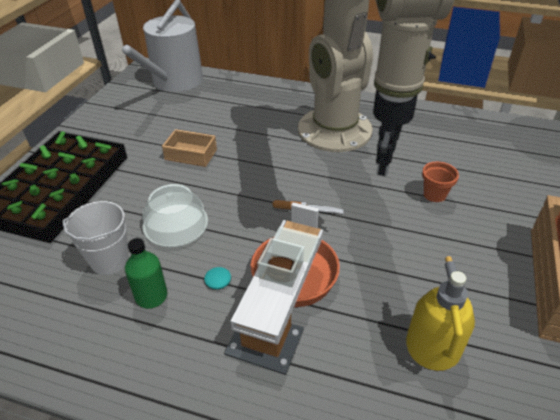

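Run:
```python
from h import *
from scipy.optimize import least_squares
d=load('d15');s=load('s15');s0=load('scene0');d0=load('side0')
print('disc',onplane(d,311,232,.02).round(4))
hsv=cv2.cvtColor(s['color'],cv2.COLOR_RGB2HSV); m=((hsv[...,0]<12)&(hsv[...,1]>130)&(hsv[...,2]>90))
m[:, :245]=0;m[:,345:]=0;m[:230]=0;m[305:]=0
v,u=np.nonzero(m)
P=[]
for vv in range(242,275,3):
    uu=u[v==vv]; 
    P.append(onplane(s,uu.max()+.5,vv,.04)[:2])
    if vv<262 and vv>245: P.append(onplane(s,uu.min()-.5,vv,.04)[:2])
P=np.array(P)
q=least_squares(lambda c:np.hypot(*(P-c).T)-.1,(.6,.05),loss='soft_l1',f_scale=.002); print('saucer',q.x.round(4),q.fun.round(4))
for a,b,n,box in [(d0,d,'side plate',(180,220,285,320))]:
    y0,y1,x0,x1=box; print(n,[int(np.abs(a['color'][y0:y1,x0:x1].astype(int)-b['color'][y0:y1,x0:x1]).mean())])
D=lambda x,y:(220+x/4-.4,110+y/4-.4)
print('plate top now',onplane(d,*D(286,285),.1565).round(4),onplane(d,*D(290,338),.1565).round(4))
```

```text
disc [0.5842 0.0335 0.02  ]
saucer [0.6061 0.0466] [ 0.0007  0.0009  0.0008 -0.0002 -0.0002 -0.001  -0.0001 -0.0008 -0.0013
 -0.0019  0.0006 -0.002  -0.0012 -0.0021 -0.0023 -0.0017]
side plate [16]
plate top now [0.5372 0.0719 0.1565] [0.5346 0.0159 0.1565]
```

```bash
python3 -c "
from plant import r
print(r.sign_off())"
```

```text
the job is handed in; nothing more can be done
None
```

The job is done and handed in at about 17 s of robot time. The saucer is under the outlet, one disc is in it, and the slide is fully home.

**Saucer:** I gripped it by its rim and slid it most of the way. The last ~15 mm I pushed from outside with shut fingers.

**Slide:** I gripped the pull plate and drew it out 85 mm. The stop was confirmed by the force rising to about 30 N with no further travel. I held it there, then eased it back at about 0.1 m/s before letting go.

**Last checks:**
- **Saucer position:** it measures (0.606, 0.047), against the outlet at about (0.599, 0.044), so it is roughly 8 mm off centre.
- **Disc:** it lies in the saucer, about 25 mm from the saucer's centre. The stack in the magazine has dropped by one.
- **Slide:** the plate is back at its original position to within 1 mm.
- **Other things:** the pictures show the bystanders and the turquoise look-alike where they were. I compared them by eye only.
- **Robot:** it is clear of everything.

**What went wrong or disagreed:**
- **First grip:** my first grip on the rim slipped off without moving the saucer. The camera views put the fingertips about 14 mm above the reported TCP, so I gripped lower.
- **Contact with the channel:** a gripper knuckle touched the channel side while I was dragging the saucer. The wrist force was up to about 19 N sideways and 18 N up, below the 40 N limit.
- **Camera estimates:** the two cameras' estimates of the saucer's position differed by up to about 8 mm.

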